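# Hook out the beacon tray

### The job

Pick up the hook tool, drop its hook into the steel ring on the front of the beacon tray and draw the tray out of its rack until it comes up solid against its hidden end stop, holding it snug there for about a second with a pull of about 10 N and never loading the ring with more than 20 N at any time. Then unhook, leave the tray fully out, and put the hook tool back on its black rubber mat, standing on the underside of its handle as you found it. Move the tray only with the hook, never with the gripper, and leave the tripod head, antenna mounts and flask where they are.

Things in the scene. Friction and masses are not known exactly. Their poses are not given: they have to be found in the camera images.
- rack: fixed open-topped aluminium rack holding a grey tray with two beacons, 200 deep (its x) x 170 wide (its y) x 122 mm high; origin at the centre of its underside, on the case lid, z up. Its open front faces its own -x, roughly towards the robot's right (-y); the tray slides out that way.
- tray: grey tray, sliding along the rack's -x; axes as the rack's, origin on the rack's origin when fully in (starts 0 to 65 mm out). Front panel 152 mm wide, 37 to 109 mm above the case lid, its face 100 mm before (-x of) the tray origin. Drags with about 4 N plus 5 N per m/s, stays where left. Ends at a rigid hidden stop, 95 to 130 mm out, elsewhere each time, to be felt as a jump in the pull.
- eye (a point): centre of the steel ring on the tray's front; the ring lies flat (axis vertical), 28 mm inside, 44 mm outside diameter, 8 mm round bar; centre 134 mm in front (-x) of the tray origin, 34 mm before its front panel, 65 mm above the case lid, held by a 12 mm thick stub. Axes as the tray's.
- hook: loose tool, 0.13 to 0.21 kg. Wooden handle 110 (x) x 22 (y) x 40 mm (z), gripped across its 22 mm; origin at the centre of its underside, x towards the hook, z up. A 9 mm steel rod runs level at z = 34 mm to x = 125 mm, down to z = 12, then back in a lip to x = 119, z = 5. Stands on the handle's underside. When hooked, its underside belongs 15 mm below the ring's centre.
- hook_tip (a point): point on the hook tool below its upright end rod: on that rod's axis, level with the handle's underside (x = 125, y = 0, z = 0 mm in the tool's frame). Same axes as the tool.
- mat: fixed black rubber mat, 260 (x) x 130 (y) x 4 mm thick, lying on the case lid to the robot's right; the hook tool stands on it at the start. Origin at the centre of its underside.
- tripod_head: bystander: grey tripod head, 90 mm wide, 94 mm high, loose, origin at the centre of its underside
- mount_a: bystander: black nylon antenna mount, 70 x 70 mm foot, 65 mm high, loose, origin at the centre of its underside
- mount_b: bystander: a second, equal antenna mount
- flask: bystander: aluminium flask, 68 mm diameter, 145 mm high, loose, origin at the centre of its underside
Things that resemble listed ones, but are neither listed nor needed, are in the scene too. Of the things shaped like the hook, the wooden one is meant.

How it is judged:
By the outcome, as a careful person would: the job done as asked, in the order asked, and still so for the second after the job is handed in, with the robot touching nothing.
It also fails if it takes over 62 s, if anything falls off the work surface, if the arm or the gripper's body presses on something with over 40 N, if the wrist force passes 120 N, or if a joint passes its speed limit or range.

### The arm

A 7-joint arm with a two-finger parallel gripper is mounted at the origin on the work surface. World frame = base frame: x ahead of the robot, y to its left, z up, the work surface at z = 0. Lengths are in m, angles in rad, forces in N, time in s.
With the tool pointing down it reaches from about 0.4 to 0.875 m from the base axis. Payload 19.3 kg.
Tool frame: the origin (TCP) lies midway between the tips of the shut fingers; the grasp point (between the pads) lies bot.tcp_to_grasp behind it (bot.tcp_to_grasp is the distance from the TCP to the grasp point, in m); z points along the fingers, y is the line along which they close (so a half turn about z gives the same grasp; the last joint's range is limited). The gripper opens to 85 mm and grips with 20 to 120 N. Pads are 22 mm wide; open, the fingers measure 114 mm over their backs; the gripper's body (76 mm by 85 mm) begins 54 mm behind the grasp point. The pads swing forward as they close: fully open they stand 13 mm farther back than shut.
Start: joints at [1.047, 0.521, -0.036, 1.599, 0.021, 1.021, -0.113], TCP at [0.274, -0.562, 0.208] pointing down, gripper open.
Joint ranges: [-2.91, 2.91], [-0.3, 2.13], [-1.5, 1.42], [0.17, 2.43], [-1.26, 4.41], [0.16, 1.93], [-2.52, 2.52]. Speed limits (rad/s): [1.89, 1.89, 2.39, 2.39, 3.01, 3.01, 3.01].

### API

Orientations are given as [roll, pitch, yaw] about the fixed x, y, z axes, in that order (R = Rz(yaw) Ry(pitch) Rx(roll)).
In Python, from workcell import observe, imaging, bot gives the robot as it stands.
- The arm moves only by the tool send_rows, never from a script. Its argument "plan" is text: rows parted by semicolons, each of 7 numbers parted by spaces: the shift along the tool's x, y, z in m, then the turn, a rotation vector about the tool's x, y, z in degrees, then the finger opening in m, from 0 to 0.0854. In form: dx dy dz rx ry rz claw; .... A call has 1 to 10 rows; each row is the pose to reach, as a shift and turn from the pose commanded when the call began, along the tool's axes at that moment; what a row does not reach only later rows make up. A row lasts 1/12 s, in which the tool goes at most 41.7 mm and 7.16 degrees, less where a joint would pass 70% of its speed; a pose out of reach is approached as far as the arm can. A call with a gripper value outside its range is refused whole. The fingers move at their own pace and stop on an object; "grip_force" is the grip in N (left out, the last holds). Time passes only in rows, so rows that repeat a pose let the fingers close. It gives the time, the measured TCP pose, the force, the opening and the grip force at its end, in the units of the state.
- observe(): the state, without advancing time (a new reading comes with each control period).
- imaging.grab_frame(name): name is "side" or "top"; returns a dict with "color" (384x512x3 uint8, red, green, blue), "fx", "fy", "cx", "cy" (pixels), "dist_coeffs" ([k1, k2, p1, p2, k3] as OpenCV has them; the pictures are not rectified), "eye" and "orientation" of the camera in the world. Camera axes: x right, y down, z forward; pixel columns grow to the right and rows downward; lengths in m; the calibration is good to about 2 mm. A picture is of the moment at which its call begins. There is no depth.
- bot.job_done(): hands the job in; it is judged then, once.
The state is a dict: "clock": time; "qpos": joint angles; "qd": joint speeds; "joint_efforts": joint torques, N m; "position": TCP position; "tool_rot": TCP orientation; "force": force on the tool from outside, world axes, zero at the start; "moment": the same for the moment, N m; "grip_width": finger opening in m; "finger_force": force on a finger pad.
Only numpy, scipy, OpenCV 4.12 (cv2) and the standard library are available. Lean on these libraries where they do the work, as an engineer would, in place of code of your own. Each camera call takes 0.05 s, during which the arm holds its last target. There are 200 camera calls.

## Working session

There is one attempt and no reset: what is moved stays moved. The work goes in short steps, Python scripts to look and compute and a tool call to move; the robot and the scene stay as the last step left them, time stands still between calls to the robot, and variables do not carry over. Pictures are saved under pics/ and viewed, at most 12 in all, crops included, and the job is handed in when it is done.

Besides the shell and the picture viewer there is one more tool, called as name(argument=value, ...) on one line, values as JSON. send_rows: Moves the arm, as the interface text tells. Its arguments: {"type":"object","properties":{"plan":{"type":"string"},"grip_force":{"type":"number"}},"required":["plan"]}

```bash
ls; mkdir -p pics
python3 - <<'E'
from workcell import observe, imaging, bot
import cv2,numpy as np
for n in ("side","top"):
    f=imaging.grab_frame(n); cv2.imwrite(f"pics/{n}0.png",cv2.resize(f["color"][:,:,::-1],(800,600),interpolation=cv2.INTER_CUBIC))
    np.save(f"pics/{n}0.npy",f["color"])
    print({k:v for k,v in f.items() if k!="color"})
print(observe(), bot.tcp_to_grasp)
E
```

```text
pics
{'fx': 467.37555204560863, 'fy': 467.37555204560863, 'cx': 255.46521644661456, 'cy': 193.64134147292665, 'dist_coeffs': array([-0.18770153,  0.        ,  0.        ,  0.        ,  0.        ]), 'eye': array([-0.04653494,  0.84974186,  1.31590027]), 'orientation': array([-2.42869553, -0.01933663, -2.54478453])}
{'fx': 392.35246370606313, 'fy': 392.35246370606313, 'cx': 255.85583606733263, 'cy': 191.45859402241197, 'dist_coeffs': array([-0.04312871,  0.        ,  0.        ,  0.        ,  0.        ]), 'eye': array([ 0.32151134, -0.0568796 ,  1.31839008]), 'orientation': array([-2.98009968,  0.00480139, -1.57776042])}
{'clock': 0.1, 'qpos': array([ 1.04679524,  0.52196397, -0.03629875,  1.59990289,  0.0211748 ,
        1.02109535, -0.11281742]), 'qd': array([-7.98968373e-04, -3.75251910e-03, -1.29456354e-04, -1.20004226e-03,
        6.45123505e-05, -8.31129263e-04,  7.79234876e-04]), 'joint_efforts': array([ 1.50165648e-03, -9.28493929e+01,  1.98303759e+00, -3.70536733e+01,
        1.80851715e-02,  5.37939151e-03,  1.69218906e-04]), 'position': array([ 0.27382034, -0.56149064,  0.20739488]), 'tool_rot': array([-3.14060892e+00,  6.02338926e-05,  4.53733804e-01]), 'force': array([-0.69273323, -0.00721616, -0.29434336]), 'moment': array([ 0.02909931, -0.02808908, -0.02101364]), 'finger_force': 0.0, 'grip_width': 0.08558023435497596} 0.0187
```

View pics/side0.png

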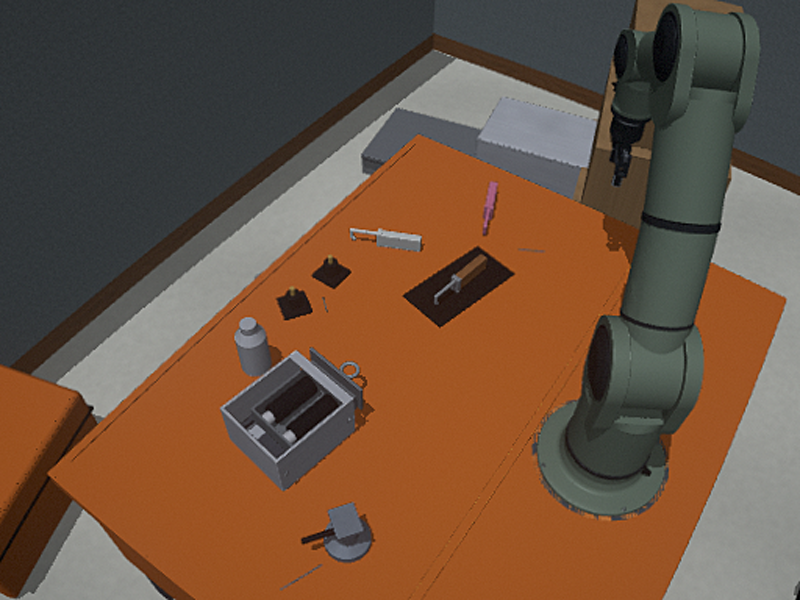

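View pics/top0.png

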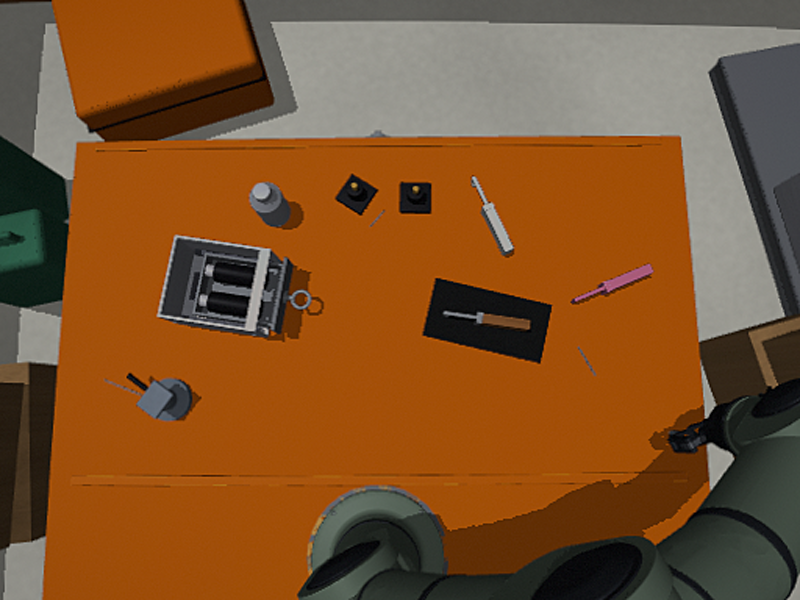

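The side view shows the rack with its ring at (350,370) and the mat with the wooden hook at (460,278). The top view shows the ring at (302,299) and the hook at (485,320).

There are three hook-shaped things in the top view: wood/brown on the mat (485,320), white (495,215) and pink (612,285). The brown one on the black mat fits the description. I'll confirm it in one enlarged crop.

```bash
cat > h.py <<'E'
import numpy as np,cv2
from scipy.spatial.transform import Rotation as R
from workcell import observe, imaging, bot
def ray(f,px):
    K=np.array([[f["fx"],0,f["cx"]],[0,f["fy"],f["cy"]],[0,0,1]])
    u=cv2.undistortPoints(np.array(px,float).reshape(-1,1,2),K,f["dist_coeffs"])[:,0]
    d=np.c_[u,np.ones(len(u))]@R.from_euler("xyz",f["orientation"]).as_matrix().T
    return f["eye"],d
def onz(f,px,z):
    e,d=ray(f,px); return e+d*((z-e[2])/d[:,2])[:,None]
def tri(f,p,g,q):
    a,d=ray(f,[p]);b,e=ray(g,[q]);d=d[0];e=e[0]
    s=np.linalg.lstsq(np.c_[d,-e],b-a,rcond=None)[0]
    return (a+s[0]*d+b+s[1]*e)/2, np.linalg.norm(a+s[0]*d-b-s[1]*e)
def crop(f,x,y,w,h,s):
    c=cv2.resize(f["color"][y:y+h,x:x+w,::-1],None,fx=s,fy=s,interpolation=cv2.INTER_CUBIC)
    for i in range(x-x%10+10,x+w,10):
        cv2.line(c,(int((i-x+.5)*s),0),(int((i-x+.5)*s),5),(255,255,255),1); cv2.putText(c,str(i),(int((i-x)*s)-8,16),0,.35,(255,255,255),1)
    for j in range(y-y%10+10,y+h,10):
        cv2.line(c,(0,int((j-y+.5)*s)),(5,int((j-y+.5)*s)),(255,255,255),1); cv2.putText(c,str(j),(6,int((j-y+.5)*s)+4),0,.35,(255,255,255),1)
    return c
E
python3 - <<'E'
from h import *
t=imaging.grab_frame("top");s=imaging.grab_frame("side")
a=np.hstack([crop(t,266,174,90,62,4.4),crop(s,255,155,90,62,4.4)])
b=np.hstack([crop(t,98,148,115,75,3.44),crop(s,135,220,115,75,3.44)])
b=b[:,:a.shape[1]]; a=a[:,:b.shape[1]]
cv2.imwrite("pics/m1.png",np.vstack([a,b])); print(np.vstack([a,b]).shape)
E
```

```text
(531, 792, 3)
```

View pics/m1.png

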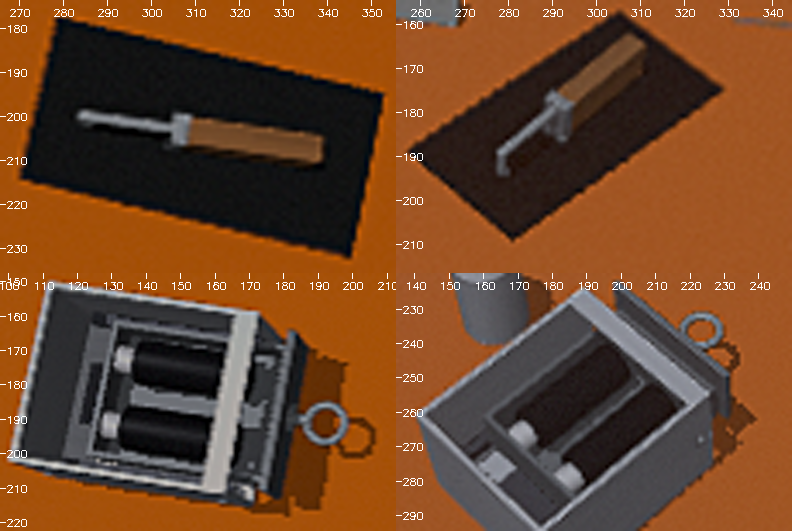

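The crop confirms the wooden hook. In the top view its ferrule is at (306,203), handle end (339,207) and rod end (284,200). In the side view its rod end is at (279,190). The ring is at top (193,191) and side (224,236). Next I'll measure these.

```bash
cat > meas.py <<'E'
from h import *
def ring(f,box):
    x,y,w,h=box; hsv=cv2.cvtColor(f["color"],cv2.COLOR_RGB2HSV)[y:y+h,x:x+w]
    m=(hsv[...,1]<130).astype(np.uint8)
    n,l,st,c=cv2.connectedComponentsWithStats(1-m,connectivity=4)
    return [(st[i,4],(c[i]+[x,y]).round(2).tolist(),st[i,2:4].tolist()) for i in range(1,n) if 15<st[i,4]<200]
def brown(f,box):
    x,y,w,h=box; hsv=cv2.cvtColor(f["color"],cv2.COLOR_RGB2HSV)[y:y+h,x:x+w]
    return hsv
E
python3 - <<'E'
from meas import *
t=imaging.grab_frame("top");s=imaging.grab_frame("side")
print(ring(t,(182,180,26,24)),ring(s,(212,225,26,22)))
for nm,p,q in [("ring",(192.8,191.2),(223.8,235.8)),("rodend",(283.5,199.7),(279.5,190)),
  ("matTL",(277.5,178.5),(321,156)),]:
    print(nm,tri(t,p,s,q))
# mat corners on z~.004
def mask(f,box,fn):
    x,y,w,h=box; hsv=cv2.cvtColor(f["color"],cv2.COLOR_RGB2HSV).astype(int); m=np.zeros(hsv.shape[:2],np.uint8)
    m[y:y+h,x:x+w]=fn(hsv)[y:y+h,x:x+w]; return m
for f,b in ((t,(262,172,100,66)),(s,(250,150,90,65))):
    m=mask(f,b,lambda v:~((v[...,1]>180)&(v[...,2]>110)))
    n,l,st,c=cv2.connectedComponentsWithStats(m);k=1+np.argmax(st[1:,4]); cs=cv2.findContours((l==k).astype(np.uint8),0,2)[0][0]
    r=cv2.boxPoints(cv2.minAreaRect(cs)); hull=cv2.approxPolyDP(cv2.convexHull(cs),4,True)[:,0]; print(hull.tolist())
    w=onz(f,hull,.004);print(w.round(4).tolist(), w.mean(0))
    hs=cv2.cvtColor(f["color"],cv2.COLOR_RGB2HSV)
    if f is t:
        for v in (198,200,202,204,206,208,210,212): print(v,[tuple(hs[v,u]) for u in (280,284,290,300,306,312,325,336,338,340)])
    else:
        print([ (u,v,hs[v,u].tolist()) for u,v in ((300,170),(303,173),(298,175))])
E
```

```text
[(np.int32(50), [192.4, 191.4], [8, 8])] [(np.int32(42), [223.36, 236.4], [8, 6])]
ring (array([0.52671818, 0.15183627, 0.06247057]), np.float64(0.0039821828714753675))
rodend (array([ 0.49826268, -0.14494764,  0.03406716]), np.float64(0.008976199009179108))
matTL (array([ 0.43651799, -0.12688303,  0.30447098]), np.float64(0.16906656716149293))
[[278, 178], [352, 195], [345, 232], [270, 214]]
[[0.5816, -0.128, 0.004], [0.521, -0.3783, 0.004], [0.396, -0.3491, 0.004], [0.4585, -0.0991, 0.004]] [ 0.48929336 -0.2386171   0.004     ]
198 [(np.uint8(30), np.uint8(15), np.uint8(17)), (np.uint8(0), np.uint8(15), np.uint8(17)), (np.uint8(30), np.uint8(18), np.uint8(14)), (np.uint8(105), np.uint8(24), np.uint8(21)), (np.uint8(100), np.uint8(51), np.uint8(15)), (np.uint8(90), np.uint8(28), np.uint8(18)), (np.uint8(90), np.uint8(12), np.uint8(21)), (np.uint8(0), np.uint8(20), np.uint8(13)), (np.uint8(90), np.uint8(14), np.uint8(18)), (np.uint8(108), np.uint8(53), np.uint8(24))]
200 [(np.uint8(75), np.uint8(26), np.uint8(20)), (np.uint8(102), np.uint8(18), np.uint8(144)), (np.uint8(113), np.uint
[... 2633 characters left out ...]
int8(28), np.uint8(18)), (np.uint8(75), np.uint8(26), np.uint8(20)), (np.uint8(30), np.uint8(13), np.uint8(20)), (np.uint8(90), np.uint8(36), np.uint8(21)), (np.uint8(135), np.uint8(30), np.uint8(17)), (np.uint8(75), np.uint8(26), np.uint8(20)), (np.uint8(90), np.uint8(46), np.uint8(22)), (np.uint8(140), np.uint8(59), np.uint8(13)), (np.uint8(83), np.uint8(102), np.uint8(10)), (np.uint8(105), np.uint8(30), np.uint8(17))]
[[328, 174], [281, 209], [258, 189], [303, 158]]
[[0.3962, -0.3487, 0.004], [0.4533, -0.0953, 0.004], [0.5752, -0.1273, 0.004], [0.5205, -0.3681, 0.004]] [ 0.48627718 -0.23486098  0.004     ]
[(300, 170, [13, 144, 115]), (303, 173, [13, 156, 54]), (298, 175, [13, 149, 118])]
```

```bash
cat >> meas.py <<'E'
def msk(f,box,fn):
    x,y,w,h=box; v=cv2.cvtColor(f["color"],cv2.COLOR_RGB2HSV).astype(int); m=np.zeros(v.shape[:2],np.uint8)
    m[y:y+h,x:x+w]=fn(v)[y:y+h,x:x+w]
    n,l,st,c=cv2.connectedComponentsWithStats(m);k=1+np.argmax(st[1:,4])
    return np.argwhere(l==k)[:,::-1]
def minr(p): return cv2.boxPoints(cv2.minAreaRect(p.astype(np.float32)))
E
python3 - <<'E'
from meas import *
t=imaging.grab_frame("top");s=imaging.grab_frame("side")
print("ring",tri(t,(192.4,191.4),s,(223.36,236.4)))
for z in (.062,.065,.068): print(onz(t,[(192.4,191.4)],z),onz(s,[(223.36,236.4)],z))
a=msk(t,(300,195,50,22),lambda v:(v[...,1]>130)&(v[...,2]>70)); r=minr(a); print(len(a),r.round(1).tolist())
w=onz(t,r,.044); print("handle top box",w.round(4).tolist(),w.mean(0))
print([np.linalg.norm(w[i]-w[i-1]).round(4) for i in range(4)])
g=msk(t,(274,192,38,18),lambda v:(v[...,1]<60)&(v[...,2]>70)); print("gray u,v range",g.min(0),g.max(0))
for u in range(282,312,3):
    q=g[g[:,0]==u]; print(u,q[:,1].min(),q[:,1].max(),end=' | ')
e=onz(t,[(282.5,199.7),(302,202.3),(306,203.3)],.042);print("\n",e.round(4).tolist())
b=msk(s,(285,155,35,35),lambda v:(v[...,1]>110)&(v[...,2]>40)&(v[...,0]<18)&(v[...,2]<140)); print(len(b),b.min(0),b.max(0),minr(b).tolist())
v=cv2.cvtColor(s["color"],cv2.COLOR_RGB2HSV)
for y in range(160,187,2): print(y,[int(k) for k in v[y,286:316,2]])
E
```

```text
ring (array([0.52676464, 0.15358402, 0.06080346]), np.float64(0.0030896780789907226))
[[0.52802226 0.15400205 0.062     ]] [[0.52467064 0.15386409 0.062     ]]
[[0.52752915 0.1534985  0.065     ]] [[0.52330401 0.155529   0.065     ]]
[[0.52703605 0.15299496 0.068     ]] [[0.52193738 0.15719392 0.068     ]]
185 [[308.70001220703125, 206.1999969482422], [309.5, 200.1999969482422], [338.79998779296875, 204.39999389648438], [337.8999938964844, 210.39999389648438]]
handle top box [[0.4788, -0.2247, 0.044], [0.4987, -0.2281, 0.044], [0.4841, -0.3237, 0.044], [0.4643, -0.32, 0.044]] [ 0.48147947 -0.2741122   0.044     ]
[np.float64(0.0965), np.float64(0.0201), np.float64(0.0967), np.float64(0.0201)]
gray u,v range [284 199] [309 206]Traceback (most recent call last):
  File "<stdin>", line 10, in <module>
    return umr_minimum(a, axis, None, out, keepdims, initial, where)
ValueError: zero-size array to reduction operation minimum which has no identity
```

Run:
```python
from meas import *
t=imaging.grab_frame("top");s=imaging.grab_frame("side")
print(onz(t,[(283.5,199.8),(302,202.3),(306,203.3)],.042).round(4).tolist())
def ang(a,b): d=b-a; return np.degrees(np.arctan2(d[1],d[0])).round(1),np.linalg.norm(d).round(3)
w=onz(t,[(112.5,151.5),(172.7,159),(101.5,203),(170.7,214)],.122);print(w.round(3).tolist(),ang(w[1],w[0]),ang(w[3],w[2]),ang(w[0],w[2]))
w=onz(t,[(183,165),(177,212)],.109);print("panel",w.round(4).tolist(),ang(*w))
# bystander pixels for later compare
b=msk(s,(285,155,35,35),lambda v:(v[...,1]>110)&(v[...,2]>40)&(v[...,0]<18)&(v[...,2]<140)); print(len(b),minr(b).round(1).tolist())
# handle back-top corners side view crop: tip-most brown
print(tri(t,(339.3,204.4),s,(309.3,164.5)), tri(t,(338.4,210.6),s,(304.5,162.5)))
p=observe();R0=R.from_euler("xyz",p["tool_rot"]); 
for tgt in ([.4823,-.2691,.0093],): print(R0.inv().apply(np.array(tgt)-p["position"]), R0.as_matrix().round(3).tolist())
```

```text
[[0.501, -0.1428, 0.042], [0.4923, -0.2034, 0.042], [0.4889, -0.2164, 0.042]]
[[0.648, 0.401, 0.122], [0.622, 0.208, 0.122], [0.484, 0.427, 0.122], [0.448, 0.209, 0.122]] (np.float64(82.2), np.float64(0.194)) (np.float64(80.7), np.float64(0.22)) (np.float64(171.1), np.float64(0.166))
panel [[0.6052, 0.1776, 0.109], [0.4558, 0.1929, 0.109]] (np.float64(174.2), np.float64(0.15))
210 [[288.8999938964844, 176.60000610351562], [308.1000061035156, 160.60000610351562], [314.3999938964844, 168.0], [295.1000061035156, 184.10000610351562]]
(array([ 0.48063533, -0.33224851,  0.02224021]), np.float64(0.013302826771378232)) (array([ 0.47454612, -0.31658336,  0.0451335 ]), np.float64(0.023891980759954634))
[ 0.31552576 -0.17169058  0.19858918] [[0.899, 0.438, -0.0], [0.438, -0.899, 0.0], [0.0, -0.0, -1.0]]
```

send_rows(plan="0.03 -0.017 0.008 0 0 -5 0.085; 0.065 -0.035 0.017 0 0 -11 0.085; 0.10 -0.054 0.026 0 0 -18 0.085; 0.135 -0.073 0.035 0 0 -25 0.085; 0.17 -0.093 0.044 0 0 -32 0.085; 0.205 -0.112 0.053 0 0 -39 0.085; 0.24 -0.131 0.062 0 0 -45 0.085; 0.27 -0.147 0.071 0 0 -50 0.085; 0.295 -0.16 0.08 0 0 -53 0.085; 0.3155 -0.1717 0.087 0 0 -55 0.085")

```text
clock: 1.33
position: [0.4836, -0.2669, 0.1204]
tool_rot: [3.141, -0.001, 1.418]
force: [0.5, -0.2, -0.0]
grip_width: 0.0852
finger_force: 0.0
```

send_rows(plan="0 0 0 0 0 0 0.085; 0 0 0 0 0 0 0.085; 0 0 0 0 0 0 0.085; 0 0 0 0 0 0 0.05; 0 0 0 0 0 0 0.05; 0 0 0 0 0 0 0.05")

```text
clock: 1.83
position: [0.4819, -0.2699, 0.1211]
tool_rot: [3.141, 0.0, 1.412]
force: [-0.4, 0.2, 0.6]
grip_width: 0.0511
finger_force: 0.0
```

Run:
```python
from h import *
o=observe();print({k:o[k] for k in("clock","position","tool_rot","force","moment","grip_width")})
t=imaging.grab_frame("top");s=imaging.grab_frame("side")
print(np.array([.4823,-.2691])-o["position"][:2])
cv2.imwrite("pics/m2.png",np.hstack([crop(t,266,170,90,70,4.4),crop(s,250,150,90,70,4.4)]))
```

```text
{'clock': 1.8333, 'position': array([ 0.48194156, -0.26993421,  0.1211343 ]), 'tool_rot': array([3.14130994e+00, 3.77878139e-04, 1.41226243e+00]), 'force': array([-0.36356408,  0.15334979,  0.58708947]), 'moment': array([-0.01136216, -0.03965917, -0.00684163]), 'grip_width': 0.051095754520693405}
[0.00035844 0.00083421]
```

View pics/m2.png

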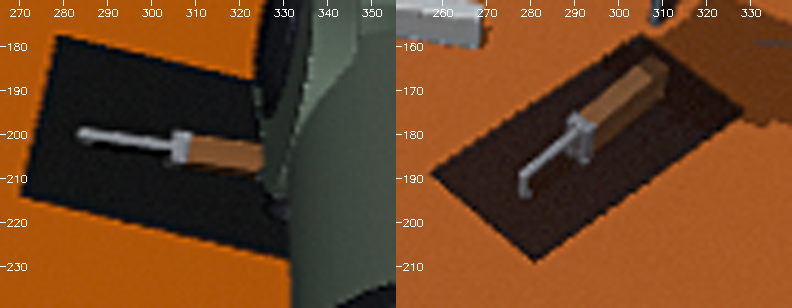

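The hook is unmoved on the mat, with its rod end at top (284,200). The gripper stands over the handle, aligned to 1 mm. Descending to grasp.

send_rows(plan="0 0 0.02 0 0 0 0.05; 0 0 0.045 0 0 0 0.05; 0 0 0.07 0 0 0 0.05; 0 0 0.09 0 0 0 0.05; 0 0 0.103 0 0 0 0.05; 0 0 0.111 0 0 0 0.05; 0 0 0.111 0 0 0 0.05; 0 0 0.111 0 0 0 0.05")

```text
clock: 2.6
position: [0.4824, -0.2692, 0.0102]
tool_rot: [-3.142, -0.0, 1.414]
force: [0.4, -0.2, 0.5]
grip_width: 0.05
finger_force: 0.0
```

send_rows(plan="0 0 0 0 0 0 0.03; 0 0 0 0 0 0 0.02; 0 0 0 0 0 0 0.01; 0 0 0 0 0 0 0.01; 0 0 0 0 0 0 0.01; 0 0 0 0 0 0 0.01; 0 0 0 0 0 0 0.01; 0 0 0 0 0 0 0.01", grip_force=80)

```text
clock: 3.27
position: [0.4828, -0.2695, 0.0111]
tool_rot: [3.14, 0.001, 1.414]
force: [-2.8, 1.9, 12.4]
grip_width: 0.0197
finger_force: 78.6
```

send_rows(plan="0 0 -0.005 0 0 0 0.01; 0 0 -0.015 0 0 0 0.01; 0 0 -0.03 0 0 0 0.01; 0 0 -0.05 0 0 0 0.01; 0 0 -0.075 0 0 0 0.01; 0 0 -0.095 0 0 0 0.01; 0 0 -0.11 0 0 0 0.01; 0 0 -0.12 0 0 0 0.01; 0 0 -0.12 0 0 0 0.01; 0 0 -0.12 0 0 0 0.01")

```text
clock: 4.1
position: [0.4822, -0.2692, 0.1301]
tool_rot: [3.141, 0.0, 1.414]
force: [-0.6, -1.0, -2.7]
grip_width: 0.0196
finger_force: 78.9
```

Run:
```python
from h import *
o=observe();print({k:o[k] for k in("clock","position","tool_rot","force","moment","grip_width")})
t=imaging.grab_frame("top");s=imaging.grab_frame("side")
cv2.imwrite("pics/m3.png",np.hstack([crop(t,256,170,90,90,4.4),crop(s,250,135,90,90,4.4)]))
# target: ring pose, hook yaw 83deg, forward offset 3 mm
```

```text
{'clock': 4.1, 'position': array([ 0.48224773, -0.26921372,  0.13013362]), 'tool_rot': array([3.14103381e+00, 2.91499855e-04, 1.41356578e+00]), 'force': array([-0.6076949 , -1.00346054, -2.68107331]), 'moment': array([-0.00401651,  0.0049582 ,  0.01474283]), 'grip_width': 0.019630248652372898}
```

View pics/m3.png

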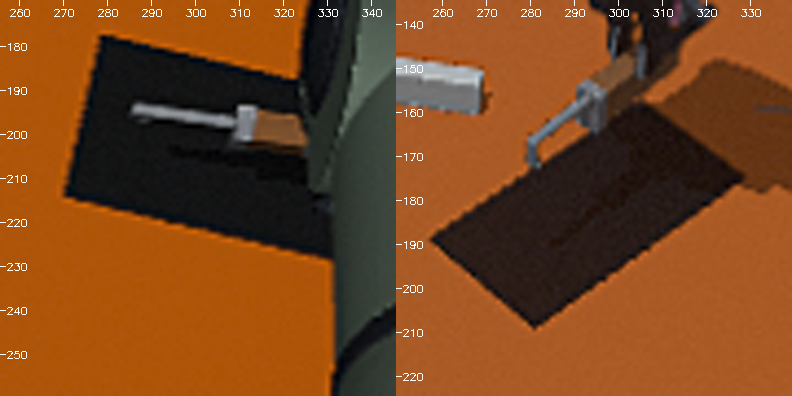

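The hook is held level. Its rod end is at top (286,194) and side (281,163). Moving to hover over the ring.

send_rows(plan="0.012 -0.001 0 0 0 0 0.01; 0.035 -0.003 0 0 0 0 0.01; 0.068 -0.005 0 0 0 0 0.01; 0.106 -0.008 0 0 0 0 0.01; 0.145 -0.011 0 0 0 0 0.01; 0.185 -0.014 0 0 0 0 0.01; 0.222 -0.017 0 0 0 0 0.01; 0.255 -0.02 0 0 0 0 0.01; 0.285 -0.022 0 0 0 0 0.01; 0.303 -0.0235 0 0 0 0 0.01")

```text
clock: 5.03
position: [0.5058, 0.0381, 0.1293]
tool_rot: [-3.14, -0.001, 1.417]
force: [0.5, 1.0, -1.8]
grip_width: 0.0197
finger_force: 78.9
```

send_rows(plan="0 0 0.01 0 0 0 0.01; 0 0 0.02 0 0 0 0.01; 0 0 0.03 0 0 0 0.01; 0 0 0.03 0 0 0 0.01; 0 0 0.03 0 0 0 0.01; 0 0 0.03 0 0 0 0.01")

```text
clock: 5.53
position: [0.5064, 0.0332, 0.0998]
tool_rot: [-3.141, 0.0, 1.413]
force: [-0.4, 0.0, -1.2]
grip_width: 0.0193
finger_force: 78.9
```

Run:
```python
from h import *
o=observe();print({k:o[k] for k in("clock","position","tool_rot","force","moment","grip_width")})
t=imaging.grab_frame("top");s=imaging.grab_frame("side")
np.save("pics/t4.npy",t["color"]);np.save("pics/s4.npy",s["color"])
def proj(f,P):
    Rm=R.from_euler("xyz",f["orientation"]).as_matrix().T
    K=np.array([[f["fx"],0,f["cx"]],[0,f["fy"],f["cy"]],[0,0,1]])
    return cv2.projectPoints(np.array(P,float),cv2.Rodrigues(Rm)[0],-Rm@f["eye"],K,f["dist_coeffs"])[0][:,0].round(1).tolist()
p=o["position"];y=o["tool_rot"][2];d=np.array([np.cos(y),np.sin(y),0])
tip=p+.125*d-[0,0,.006]
P=[tip+[0,0,.034],tip+[0,0,.006]]
print(tip,proj(t,P),proj(s,P))
cv2.imwrite("pics/m4.png",np.hstack([crop(t,170,160,60,60,6.6),crop(s,200,190,60,60,6.6)]))
```

```text
{'clock': 5.5333, 'position': array([0.50642344, 0.03315738, 0.09983813]), 'tool_rot': array([-3.14123856e+00,  1.56185300e-04,  1.41257620e+00]), 'force': array([-0.36859049,  0.03352637, -1.15712907]), 'moment': array([ 0.04270457,  0.01955131, -0.00248199]), 'grip_width': 0.019342385395840725}
[0.52611854 0.15659604 0.09383813] [[188.0, 188.6], [189.6, 190.1]] [[221.8, 224.7], [222.1, 229.9]]
```

View pics/m4.png

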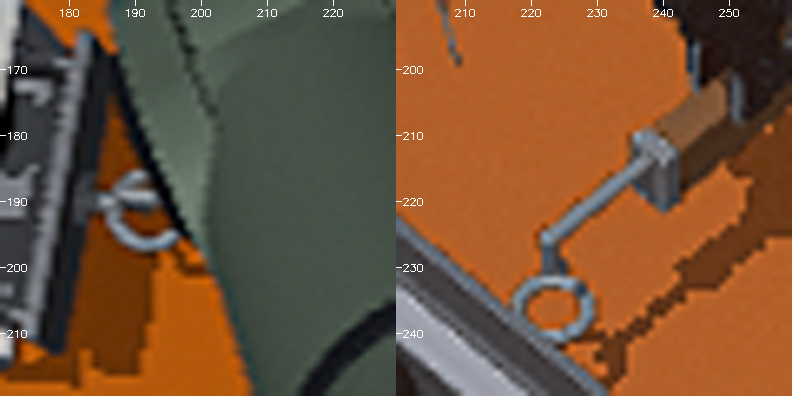

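Run:
```python
from h import *
t=imaging.grab_frame("top");s=imaging.grab_frame("side")
for f,h,r in ((t,(189.8,189.3),(192.5,191.3)),(s,(222.5,225.4),(223.3,236.2))):
    d=onz(f,[r],.065)-onz(f,[h],.128); c,sn=np.cos(1.4126),np.sin(1.4126)
    print(d.round(4), "along",(d[0,0]*c+d[0,1]*sn).round(4),"tool y",(d[0,0]*sn-d[0,1]*c).round(4))
# enlarged bright profile in top image
print(cv2.cvtColor(t["color"],cv2.COLOR_RGB2GRAY)[184:199,182:200])
```

```text
[[ 0.0041  0.0021 -0.063 ]] along 0.0027 tool y 0.0037
[[ 0.0015 -0.0027 -0.063 ]] along -0.0024 tool y 0.0019
[[ 29  29  33  57  65  64  64  64  52  27  10  38  90 108 105 104 106 107]
 [ 27  29  31  56  64  64  61  62  56  29  10   9  91 114 108 108 110 110]
 [ 44  52  51  60  63  60  64 100 158 143  62   6  39  95 114 112 113 114]
 [ 58  54  45  59  61  75 104 124 112  65  18   8   8 100 120 113 115 116]
 [ 65  50  41  43  36 106 120 105 118 107  68  28   4 112 130 117 116 118]
 [ 63  63  64  94  97 112 137 155 173 177 133  51   6  19 115 131 116 119]
 [ 73  72  77 140 168 117  65  66  91 111 118  97  46   1 108 128 116 118]
 [ 66  61  67  95 108 105  67  34  45  43  47  58  37   3  26 111 126 116]
 [ 61  42  44  43 111 127  80  56  60  55  46  56  55  23   3  96 118 115]
 [ 56  55  62  47 116 122  71  53  61  64  64  66  68  41   2  30  93 114]
 [ 33  58  64  60  84 149 144  79  51  61  62  59  61  54  20   0  86 113]
 [ 32  55  65  62  47  91 142 144  95  46  37  47 104 161 126  33  26  88]
 [ 33  55  64  63  61  61 103 152 159 132 120 138 163 137  83  84  50  79]
 [ 38  61  64  63  62  60  52  67 101 124 121 109 104  71  50  99 102  77]
 [ 47  62  66  64  64  63  61  59  50  47  36  35  92  87  57  54  95 115]]
```

Both views put the hook about 2 mm forward of the ring centre and 3 mm off sideways. I'll correct that and lower in two steps.

send_rows(plan="0 0.0015 0 0 0 0 0.01; 0.001 0.0028 0.004 0 0 0 0.01; 0.001 0.0028 0.012 0 0 0 0.01; 0.001 0.0028 0.018 0 0 0 0.01; 0.001 0.0028 0.024 0 0 0 0.01; 0.001 0.0028 0.028 0 0 0 0.01; 0.001 0.0028 0.03 0 0 0 0.01; 0.001 0.0028 0.03 0 0 0 0.01")

```text
clock: 6.4
position: [0.5091, 0.0344, 0.0693]
tool_rot: [-3.141, 0.0, 1.414]
force: [-0.3, 0.3, -1.9]
grip_width: 0.0193
finger_force: 78.9
```

send_rows(plan="0 0 0.003 0 0 0 0.01; 0 0 0.006 0 0 0 0.01; 0 0 0.009 0 0 0 0.01; 0 0 0.012 0 0 0 0.01; 0 0 0.014 0 0 0 0.01; 0 0 0.014 0 0 0 0.01; 0 0 0.014 0 0 0 0.01")

```text
clock: 6.98
position: [0.5093, 0.0344, 0.0558]
tool_rot: [-3.141, 0.0, 1.414]
force: [-0.4, -0.6, -1.1]
grip_width: 0.0193
finger_force: 78.9
```

Run:
```python
from h import *
o=observe();print({k:o[k] for k in("clock","position","tool_rot","force","moment","grip_width")})
t=imaging.grab_frame("top");s=imaging.grab_frame("side")
cv2.imwrite("pics/m5.png",np.hstack([crop(t,170,160,60,60,6.6),crop(s,200,200,60,60,6.6)]))
```

```text
{'clock': 6.9833, 'position': array([0.50933701, 0.03438036, 0.05580762]), 'tool_rot': array([-3.14140020e+00,  4.26311762e-05,  1.41379194e+00]), 'force': array([-0.44924219, -0.61867247, -1.0804854 ]), 'moment': array([-0.00021937,  0.03730957, -0.03244766]), 'grip_width': 0.019337382664576092}
```

View pics/m5.png

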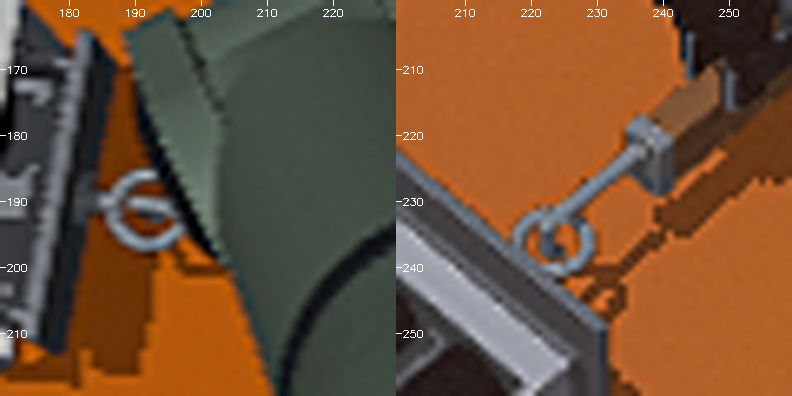

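The side view shows the upright inside the ring at (223,236), and no contact force is reading. Starting the pull gently and gauging stiffness.

send_rows(plan="-0.002 0 0 0 0 0 0.01; -0.005 0 0 0 0 0 0.01; -0.008 0 0 0 0 0 0.01; -0.011 0 0 0 0 0 0.01; -0.013 0 0 0 0 0 0.01; -0.015 0 0 0 0 0 0.01; -0.017 0 0 0 0 0 0.01; -0.019 0 0 0 0 0 0.01; -0.0205 0 0 0 0 0 0.01; -0.022 0 0 0 0 0 0.01")

```text
clock: 7.92
position: [0.506, 0.0126, 0.0559]
tool_rot: [3.142, -0.0, 1.414]
force: [1.4, 4.3, -2.2]
grip_width: 0.0196
finger_force: 78.8
```

send_rows(plan="-0.003 0 0 0 0 0 0.01; -0.006 0 0 0 0 0 0.01; -0.009 0 0 0 0 0 0.01; -0.012 0 0 0 0 0 0.01; -0.015 0 0 0 0 0 0.01; -0.018 0.001 0 0 0 0 0.01; -0.02 0.001 0 0 0 0 0.01; -0.02 0.001 0 0 0 0 0.01; -0.02 0.001 0 0 0 0 0.01")

```text
clock: 8.67
position: [0.5036, -0.0078, 0.0558]
tool_rot: [-3.141, 0.001, 1.413]
force: [-0.1, -0.1, -0.5]
grip_width: 0.0193
finger_force: 78.9
```

Run:
```python
from h import *
for i in range(3):
    o=observe();p=o["position"];d=p-[.50934,.03438,.0558]
    print(o["clock"],p.round(4),o["force"].round(2),"along",(d[0]*.1564+d[1]*.9877).round(5)); imaging.grab_frame("top")
t=imaging.grab_frame("top");s=imaging.grab_frame("side")
cv2.imwrite("pics/m6.png",np.hstack([crop(t,170,160,60,60,6.6),crop(s,200,200,60,60,6.6)]))
```

```text
8.6667 [ 0.5036 -0.0078  0.0558] [-0.14 -0.1  -0.51] along -0.04251
8.7167 [ 0.5038 -0.0077  0.0559] [ 0.08  0.03 -1.24] along -0.0424
8.7667 [ 0.5038 -0.0076  0.0559] [ 0.55  0.29 -2.52] along -0.04231
```

View pics/m6.png

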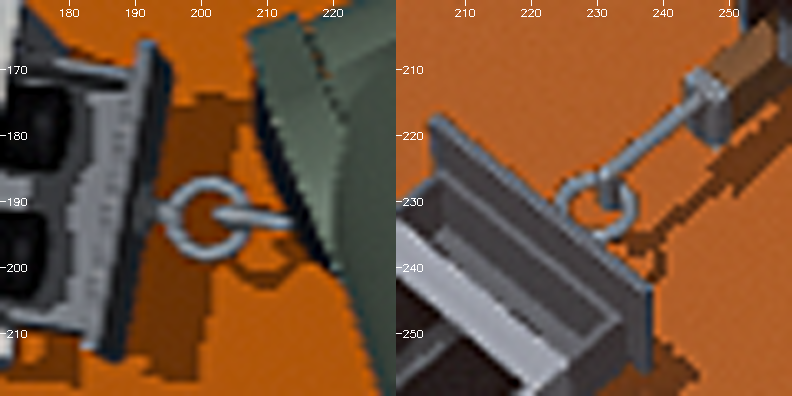

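Run:
```python
from meas import *
t=imaging.grab_frame("top");s=imaging.grab_frame("side")
print(ring(s,(220,222,20,18)),ring(t,(190,182,24,20)))
a=onz(t,[(192.5,191.3),(201.2,192.4)],.065);b=onz(s,[(223.3,236.2),(229.5,230.5)],.065)
for w in(a,b):print(w.round(4).tolist(),(w[1]-w[0]).round(4))
# crossbar outer edge profile in the top view, z .122
g=cv2.cvtColor(t["color"],cv2.COLOR_RGB2HSV)
for v in (165,175,190,200,208): print(v,[int(x) for x in g[v,155:182,2]])
print(onz(t,[(172,175),(168,205)],.122).round(4).tolist())
```

```text
[(np.int32(75), [225.2, 224.49], [15, 9]), (np.int32(84), [236.86, 231.7], [8, 18]), (np.int32(32), [228.94, 231.41], [8, 7])] [(np.int32(134), [203.52, 185.57], [21, 10]), (np.int32(41), [200.73, 192.63], [7, 8]), (np.int32(114), [202.66, 198.55], [23, 8])]
[[0.5279, 0.1532, 0.065], [0.524, 0.1248, 0.065]] [-0.0038 -0.0283  0.    ]
[[0.5239, 0.155, 0.065], [0.521, 0.1245, 0.065]] [-0.0029 -0.0305  0.    ]
165 [120, 106, 97, 97, 92, 84, 84, 82, 81, 69, 132, 190, 182, 178, 179, 186, 164, 93, 52, 59, 61, 59, 60, 113, 177, 187, 182]
175 [50, 51, 50, 47, 44, 37, 28, 36, 134, 192, 184, 180, 182, 188, 170, 102, 0, 5, 11, 10, 10, 14, 16, 13, 1, 21, 51]
190 [5, 2, 0, 0, 0, 123, 197, 186, 182, 186, 189, 174, 133, 120, 138, 137, 135, 136, 104, 50, 59, 62, 61, 61, 57, 53, 104]
200 [11, 9, 1, 126, 200, 185, 183, 187, 188, 198, 162, 0, 8, 13, 10, 11, 16, 28, 22, 13, 0, 11, 48, 66, 61, 53, 105]
208 [80, 112, 178, 189, 187, 186, 188, 195, 159, 57, 61, 49, 45, 30, 29, 43, 67, 96, 114, 131, 148, 145, 143, 138, 135, 134, 133]
[[0.5705, 0.2088, 0.122], [0.4763, 0.2186, 0.122]]
```

The ring has moved 29 mm, so the tray is about 61 mm out and the stop is 32–70 mm further on. Going 24 mm more, then feeling in small steps.

send_rows(plan="-0.003 0 0 0 0 0 0.01; -0.006 0 0 0 0 0 0.01; -0.009 0 0 0 0 0 0.01; -0.012 0 0 0 0 0 0.01; -0.015 0 0 0 0 0 0.01; -0.018 0 0 0 0 0 0.01; -0.02 0 0 0 0 0 0.01; -0.0215 0 0 0 0 0 0.01; -0.0225 0 0 0 0 0 0.01; -0.023 0 0 0 0 0 0.01")

```text
clock: 9.85
position: [0.5002, -0.0301, 0.0559]
tool_rot: [3.142, -0.0, 1.414]
force: [1.3, 3.3, -2.5]
grip_width: 0.0198
finger_force: 78.8
```

send_rows(plan="-0.0003 0 0 0 0 0 0.01; -0.0006 0 0 0 0 0 0.01; -0.0009 0 0 0 0 0 0.01; -0.0012 0 0 0 0 0 0.01; -0.0015 0 0 0 0 0 0.01; -0.0018 0 0 0 0 0 0.01; -0.002 0 0 0 0 0 0.01; -0.002 0 0 0 0 0 0.01")

```text
clock: 10.52
position: [0.4999, -0.032, 0.0559]
tool_rot: [-3.142, -0.0, 1.414]
force: [1.3, 3.7, -1.2]
grip_width: 0.0195
finger_force: 78.8
```

```bash
cat > st.py <<'E'
from h import *
o=observe();d=o["position"]-[.50934,.03438,.0558]
print(o["clock"],o["position"].round(5),o["force"].round(2),"along",((d[0]*.1564+d[1]*.9877)*1e3).round(2),"pull",(o["force"][0]*.1564+o["force"][1]*.9877).round(2),o["qpos"].round(2),o["joint_efforts"].round(2))
E
python3 st.py
```

```text
10.5167 [ 0.49989 -0.03198  0.05591] [ 1.3   3.68 -1.16] along -67.02 pull 3.84 [ 0.19  0.57 -0.32  2.03  0.31  0.58 -0.51] [  1.93 -83.81  -1.78 -22.85   0.59   0.55  -0.  ]
```

```bash
cat > av.py <<'E'
from h import *
F=[]
for i in range(6):
    imaging.grab_frame("top");o=observe();d=o["position"]-[.50934,.03438,.0558];F.append([o["force"][0]*.1564+o["force"][1]*.9877,(d[0]*.1564+d[1]*.9877)*1e3])
print(np.mean(F,0).round(3),np.std(F,0).round(3),np.array(F)[:,0].round(2))
E
python3 av.py
```

```text
[  3.483 -67.04 ] [0.258 0.007] [3.48 3.95 3.58 3.36 3.42 3.09]
```

send_rows(plan="0.0002 0 0 0 0 0 0.01; 0.0002 0 0 0 0 0 0.01; 0.0002 0 0 0 0 0 0.01; 0.0002 0 0 0 0 0 0.01")

```text
clock: 11.15
position: [0.4999, -0.0319, 0.0559]
tool_rot: [-3.142, 0.0, 1.414]
force: [1.2, 1.4, -2.3]
grip_width: 0.0196
finger_force: 78.8
```

```bash
python3 av.py
```

```text
[  1.421 -66.904] [0.226 0.021] [1.22 1.42 1.55 1.85 1.25 1.23]
```

send_rows(plan="-0.0005 0 0 0 0 0 0.01; -0.001 0 0 0 0 0 0.01; -0.0015 0 0 0 0 0 0.01; -0.002 0 0 0 0 0 0.01; -0.0025 0 0 0 0 0 0.01; -0.003 0 0 0 0 0 0.01; -0.0034 0 0 0 0 0 0.01; -0.0038 0 0 0 0 0 0.01; -0.0042 0 0 0 0 0 0.01; -0.0042 0 0 0 0 0 0.01")

```text
clock: 12.28
position: [0.4993, -0.036, 0.0559]
tool_rot: [-3.142, 0.0, 1.414]
force: [-0.3, 3.5, -2.4]
grip_width: 0.0199
finger_force: 78.8
```

The stiffness is about 10 N/mm, so 1.2 mm steps keep the pull under about 16 N even if I hit the stop mid-step.

send_rows(plan="-0.0004 0 0 0 0 0 0.01; -0.0008 0 0 0 0 0 0.01; -0.0012 0 0 0 0 0 0.01; -0.0012 0 0 0 0 0 0.01")

```text
clock: 12.62
position: [0.499, -0.0372, 0.0559]
tool_rot: [-3.142, 0.0, 1.414]
force: [0.1, 3.2, -1.9]
grip_width: 0.0196
finger_force: 78.8
```

send_rows(plan="-0.0004 0 0 0 0 0 0.01; -0.0008 0 0 0 0 0 0.01; -0.0012 0 0 0 0 0 0.01; -0.0012 0 0 0 0 0 0.01")

```text
clock: 12.95
position: [0.4989, -0.0384, 0.0559]
tool_rot: [-3.142, 0.0, 1.414]
force: [0.6, 4.5, -2.1]
grip_width: 0.0193
finger_force: 78.8
```

send_rows(plan="-0.0004 0 0 0 0 0 0.01; -0.0008 0 0 0 0 0 0.01; -0.0012 0 0 0 0 0 0.01; -0.0012 0 0 0 0 0 0.01")

```text
clock: 13.28
position: [0.4987, -0.0395, 0.0559]
tool_rot: [-3.142, 0.0, 1.414]
force: [0.4, 3.9, -1.5]
grip_width: 0.0195
finger_force: 78.8
```

send_rows(plan="-0.0004 0 0 0 0 0 0.01; -0.0008 0 0 0 0 0 0.01; -0.0013 0 0 0 0 0 0.01; -0.0013 0 0 0 0 0 0.01")

```text
clock: 13.62
position: [0.4985, -0.0409, 0.0559]
tool_rot: [-3.142, 0.0, 1.414]
force: [0.9, 4.2, -2.1]
grip_width: 0.0193
finger_force: 78.8
```

send_rows(plan="-0.0004 0 0 0 0 0 0.01; -0.0008 0 0 0 0 0 0.01; -0.0013 0 0 0 0 0 0.01; -0.0013 0 0 0 0 0 0.01")

```text
clock: 13.95
position: [0.4983, -0.0422, 0.0559]
tool_rot: [-3.142, 0.0, 1.414]
force: [-0.5, 3.3, -3.0]
grip_width: 0.0198
finger_force: 78.8
```

send_rows(plan="-0.0004 0 0 0 0 0 0.01; -0.0008 0 0 0 0 0 0.01; -0.0013 0 0 0 0 0 0.01; -0.0013 0 0 0 0 0 0.01")

```text
clock: 14.28
position: [0.4981, -0.0434, 0.0559]
tool_rot: [-3.142, 0.0, 1.414]
force: [-0.0, 3.9, -1.4]
grip_width: 0.0196
finger_force: 78.8
```

send_rows(plan="-0.0004 0 0 0 0 0 0.01; -0.0008 0 0 0 0 0 0.01; -0.0013 0 0 0 0 0 0.01; -0.0013 0 0 0 0 0 0.01")

```text
clock: 14.62
position: [0.4979, -0.0447, 0.0559]
tool_rot: [-3.142, 0.0, 1.414]
force: [0.5, 3.8, -2.7]
grip_width: 0.0196
finger_force: 78.8
```

send_rows(plan="-0.0004 0 0 0 0 0 0.01; -0.0008 0 0 0 0 0 0.01; -0.0013 0 0 0 0 0 0.01; -0.0013 0 0 0 0 0 0.01")

```text
clock: 14.95
position: [0.4979, -0.0452, 0.0559]
tool_rot: [3.141, -0.001, 1.414]
force: [0.4, 8.9, -3.6]
grip_width: 0.0194
finger_force: 78.8
```

The force jumped to 9 N and the motion lagged, so this is the stop. Checking the steady value.

```bash
python3 av.py
```

```text
[  8.072 -80.341] [0.472 0.011] [7.31 8.35 8.13 8.51 8.56 7.57]
```

send_rows(plan="-0.0001 0 0 0 0 0 0.01; -0.0002 0 0 0 0 0 0.01; -0.0002 0 0 0 0 0 0.01; -0.0002 0 0 0 0 0 0.01; -0.0002 0 0 0 0 0 0.01; -0.0002 0 0 0 0 0 0.01; -0.0002 0 0 0 0 0 0.01; -0.0002 0 0 0 0 0 0.01; -0.0002 0 0 0 0 0 0.01; -0.0002 0 0 0 0 0 0.01")

```text
clock: 16.08
position: [0.4979, -0.0452, 0.0559]
tool_rot: [3.141, -0.001, 1.414]
force: [1.7, 8.6, -2.6]
grip_width: 0.0193
finger_force: 78.8
```

```bash
python3 av.py
```

```text
[  9.196 -80.384] [0.588 0.023] [ 9.64  8.8   8.51 10.27  8.9   9.06]
```

send_rows(plan="0 0 0 0 0 0 0.01; 0 0 0 0 0 0 0.01; 0 0 0 0 0 0 0.01; 0 0 0 0 0 0 0.01")

```text
clock: 16.72
position: [0.498, -0.0452, 0.0559]
tool_rot: [3.141, -0.001, 1.414]
force: [0.6, 8.8, -2.9]
grip_width: 0.0195
finger_force: 78.8
```

send_rows(plan="-0.0001 0 0 0 0 0 0.01; -0.00015 0 0 0 0 0 0.01; -0.00015 0 0 0 0 0 0.01; -0.00015 0 0 0 0 0 0.01; -0.00015 0 0 0 0 0 0.01; -0.00015 0 0 0 0 0 0.01; -0.00015 0 0 0 0 0 0.01; -0.00015 0 0 0 0 0 0.01; -0.00015 0 0 0 0 0 0.01; -0.00015 0 0 0 0 0 0.01")

```text
clock: 17.55
position: [0.4979, -0.0452, 0.0559]
tool_rot: [3.141, -0.001, 1.415]
force: [1.3, 10.2, -2.4]
grip_width: 0.0191
finger_force: 78.8
```

```bash
python3 av.py
```

```text
[  9.877 -80.423] [0.269 0.014] [ 9.58 10.26 10.17  9.56  9.78  9.91]
```

send_rows(plan="0 0 0 0 0 0 0.01; 0 0 0 0 0 0 0.01; 0 0 0 0 0 0 0.01; 0 0 0 0 0 0 0.01")

```text
clock: 18.18
position: [0.4979, -0.0452, 0.0559]
tool_rot: [3.141, -0.001, 1.415]
force: [0.7, 10.1, -4.0]
grip_width: 0.0194
finger_force: 78.8
```

Held at 10 N for over a second. Now unhooking: 13 mm forward, then up.

send_rows(plan="0.001 0 0 0 0 0 0.01; 0.003 0 0 0 0 0 0.01; 0.005 0 0 0 0 0 0.01; 0.007 0 0 0 0 0 0.01; 0.009 0 0 0 0 0 0.01; 0.011 0 0 0 0 0 0.01; 0.0125 0 0 0 0 0 0.01; 0.013 0 0 0 0 0 0.01; 0.013 0 0 0 0 0 0.01; 0.013 0 0 0 0 0 0.01")

```text
clock: 19.02
position: [0.4996, -0.0335, 0.0559]
tool_rot: [-3.142, 0.0, 1.414]
force: [0.3, 0.6, -1.4]
grip_width: 0.0196
finger_force: 78.9
```

```bash
python3 av.py
python3 - <<'E'
from h import *
t=imaging.grab_frame("top");s=imaging.grab_frame("side")
cv2.imwrite("pics/m7.png",np.hstack([crop(t,185,165,60,60,6.6),crop(s,215,190,60,60,6.6)]))
E
```

```text
[ -0.132 -68.557] [0.407 0.035] [ 0.15 -0.02 -0.49 -0.68 -0.29  0.54]
```

View pics/m7.png

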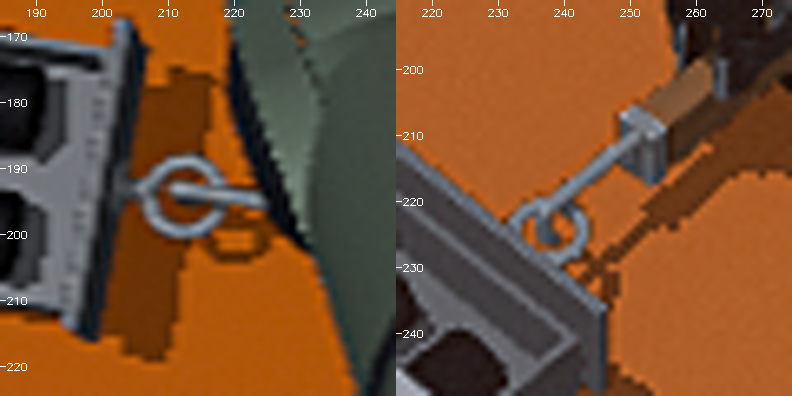

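The hook sits free near the ring centre and the force is about 0 N. Lifting it out.

send_rows(plan="0 0 -0.002 0 0 0 0.01; 0 0 -0.005 0 0 0 0.01; 0 0 -0.008 0 0 0 0.01; 0 0 -0.011 0 0 0 0.01; 0 0 -0.014 0 0 0 0.01; 0 0 -0.014 0 0 0 0.01")

```text
clock: 19.92
position: [0.5, -0.0334, 0.0706]
tool_rot: [3.141, -0.0, 1.414]
force: [0.3, -0.6, -1.5]
grip_width: 0.0195
finger_force: 78.9
```

```bash
python3 st.py
```

```text
19.9167 [ 0.50002 -0.03342  0.07059] [ 0.26 -0.61 -1.45] along -68.43 pull -0.56 [ 0.2   0.55 -0.33  2.02  0.3   0.61 -0.49] [  0.12 -82.26  -4.08 -24.15  -0.11   0.26   0.1 ]
```

send_rows(plan="0 0 -0.01 0 0 0 0.01; 0 0 -0.025 0 0 0 0.01; 0 0 -0.042 0 0 0 0.01; 0 0 -0.056 0 0 0 0.01; 0 0 -0.06 0 0 0 0.01; -0.01 0.001 -0.06 0 0 0 0.01; -0.03 0.003 -0.06 0 0 0 0.01; -0.06 0.005 -0.06 0 0 0 0.01; -0.09 0.008 -0.06 0 0 0 0.01; -0.12 0.01 -0.06 0 0 0 0.01")

```text
clock: 20.75
position: [0.49, -0.1553, 0.1292]
tool_rot: [-3.141, 0.0, 1.414]
force: [1.3, 0.4, -1.4]
grip_width: 0.0195
finger_force: 78.9
```

send_rows(plan="-0.03 0.0025 0 0 0 0 0.01; -0.06 0.005 0 0 0 0 0.01; -0.085 0.007 0 0 0 0 0.01; -0.102 0.0085 0 0 0 0 0.01; -0.112 0.0092 0 0 0 0 0.01; -0.1157 0.0095 0 0 0 0 0.01; -0.1157 0.0095 0 0 0 0 0.01; -0.1157 0.0095 0 0 0 0 0.01; -0.1157 0.0095 0 0 0 0 0.01")

```text
clock: 21.5
position: [0.4823, -0.2679, 0.1298]
tool_rot: [-3.141, -0.0, 1.415]
force: [0.1, -0.1, -2.1]
grip_width: 0.0198
finger_force: 78.9
```

```bash
python3 st.py;python3 - <<'E'
from h import *
t=imaging.grab_frame("top");s=imaging.grab_frame("side")
cv2.imwrite("pics/m8.png",np.hstack([crop(t,170,165,90,90,4.4),crop(s,250,135,90,90,4.4)]))
E
```

```text
21.5 [ 0.48229 -0.26795  0.1298 ] [ 0.08 -0.1  -2.08] along -302.84 pull -0.09 [ 0.65  0.52 -0.34  1.86  0.23  0.8   0.04] [ 9.300e-01 -8.575e+01 -3.950e+00 -3.098e+01  3.000e-02  1.000e-02
  0.000e+00]
```

View pics/m8.png

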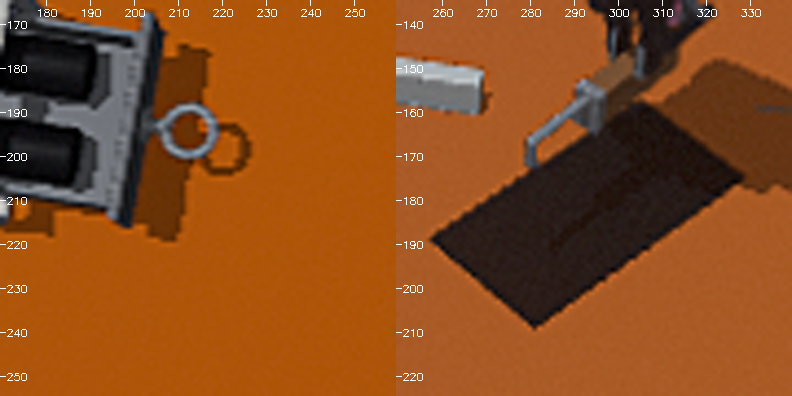

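The ring is at top (212,194) and the tray stayed out. The hook hovers over the mat at the same pose it had after lifting. Lowering.

send_rows(plan="0 0 0.02 0 0 0 0.01; 0 0 0.045 0 0 0 0.01; 0 0 0.07 0 0 0 0.01; 0 0 0.09 0 0 0 0.01; 0 0 0.103 0 0 0 0.01; 0 0 0.111 0 0 0 0.01; 0 0 0.115 0 0 0 0.01; 0 0 0.117 0 0 0 0.01; 0 0 0.117 0 0 0 0.01; 0 0 0.117 0 0 0 0.01")

```text
clock: 22.43
position: [0.4825, -0.2694, 0.0136]
tool_rot: [3.141, 0.0, 1.414]
force: [0.2, 1.2, -1.4]
grip_width: 0.0193
finger_force: 78.9
```

send_rows(plan="0 0 0.0004 0 0 0 0.01; 0 0 0.0008 0 0 0 0.01; 0 0 0.0012 0 0 0 0.01; 0 0 0.0016 0 0 0 0.01; 0 0 0.0016 0 0 0 0.01")

```text
clock: 22.85
position: [0.4821, -0.2692, 0.0113]
tool_rot: [3.142, -0.0, 1.414]
force: [0.1, -0.4, -1.9]
grip_width: 0.0193
finger_force: 78.9
```

send_rows(plan="0 0 0.0003 0 0 0 0.01; 0 0 0.0006 0 0 0 0.01; 0 0 0.0009 0 0 0 0.01; 0 0 0.0009 0 0 0 0.01; 0 0 0.0009 0 0 0 0.01")

```text
clock: 23.27
position: [0.4821, -0.2693, 0.0111]
tool_rot: [3.141, 0.0, 1.414]
force: [-5.1, 2.7, 15.5]
grip_width: 0.0191
finger_force: 81.2
```

send_rows(plan="0 0 -0.0006 0 0 0 0.01; 0 0 -0.0008 0 0 0 0.01; 0 0 -0.0008 0 0 0 0.01; 0 0 -0.0008 0 0 0 0.023; 0 0 -0.0008 0 0 0 0.026; 0 0 -0.0008 0 0 0 0.032; 0 0 -0.0008 0 0 0 0.04; 0 0 -0.0008 0 0 0 0.046; 0 0 -0.0008 0 0 0 0.046; 0 0 -0.0008 0 0 0 0.046")

```text
clock: 24.1
position: [0.482, -0.2692, 0.0112]
tool_rot: [-3.142, -0.0, 1.414]
force: [0.0, -0.3, -0.2]
grip_width: 0.0461
finger_force: 0.0
```

send_rows(plan="0 0 -0.003 0 0 0 0.046; 0 0 -0.01 0 0 0 0.046; 0 0 -0.02 0 0 0 0.046; 0 0 -0.035 0 0 0 0.046; 0 0 -0.055 0 0 0 0.046; 0 0 -0.08 0 0 0 0.046; 0 0 -0.11 0 0 0 0.046; 0 0 -0.14 0 0 0 0.046; 0 0 -0.16 0 0 0 0.046; 0 0 -0.17 0 0 0 0.046")

```text
clock: 24.93
position: [0.483, -0.2697, 0.185]
tool_rot: [3.138, 0.001, 1.414]
force: [0.2, 0.7, -0.0]
grip_width: 0.0459
finger_force: 0.0
```

send_rows(plan="-0.03 0 0 0 0 0 0.046; -0.06 0 0 0 0 0 0.046; -0.09 0 0 0 0 0 0.046; -0.12 0 0 0 0 0 0.046; -0.15 0 0 0 0 0 0.046; -0.18 0 0 0 0 0 0.046; -0.21 0 0 0 0 0 0.046; -0.23 0 0 0 0 0 0.046; -0.24 0 0 0 0 0 0.046; -0.24 0 0 0 0 0 0.046")

```text
clock: 25.77
position: [0.4433, -0.5079, 0.1808]
tool_rot: [-3.141, -0.0, 1.411]
force: [0.6, 0.3, -0.3]
grip_width: 0.0458
finger_force: 0.0
```

```bash
python3 st.py;python3 - <<'E'
from h import *
t=imaging.grab_frame("top");s=imaging.grab_frame("side")
a=np.hstack([crop(t,266,174,90,62,4.4),crop(s,255,155,90,62,4.4)])
b=np.hstack([cv2.resize(f["color"][:,:,::-1],(396,297),interpolation=cv2.INTER_AREA) for f in (t,s)])
cv2.imwrite("pics/m9.png",np.vstack([a[:272],b]))
for n,f in (("top",t),("side",s)):
    d=np.abs(np.load(f"pics/{n}0.npy").astype(int)-f["color"]).sum(2)>90
    k,l,st,c=cv2.connectedComponentsWithStats(d.astype(np.uint8)); print(n,[st[i].tolist() for i in range(1,k) if st[i,4]>12])
E
```

```text
25.7667 [ 0.44332 -0.50793  0.18078] [ 0.61  0.28 -0.31] along -545.97 pull 0.37 [ 0.95  0.64 -0.3   1.47  0.2   1.06  0.45] [ 9.5000e-01 -1.0219e+02 -4.3800e+00 -3.8910e+01  4.0000e-02  3.0000e-01
  6.9000e-01]
top [[276, 156, 236, 228, 21273], [124, 162, 37, 45, 957], [166, 164, 61, 56, 1683], [507, 180, 5, 11, 24], [508, 196, 4, 7, 19], [184, 213, 7, 4, 23], [488, 214, 14, 24, 139], [502, 268, 10, 26, 91], [492, 275, 10, 5, 24], [278, 329, 7, 9, 20], [219, 346, 24, 24, 59], [190, 357, 22, 25, 60], [233, 361, 15, 12, 29], [312, 368, 9, 4, 15], [190, 375, 21, 9, 33], [267, 377, 5, 7, 19], [313, 377, 14, 7, 46]]
side [[405, 2, 32, 62, 941], [442, 9, 18, 23, 43], [466, 8, 11, 41, 103], [358, 15, 41, 36, 370], [338, 21, 15, 29, 304], [392, 22, 8, 28, 79], [401, 39, 7, 10, 33], [435, 46, 8, 7, 43], [458, 47, 11, 11, 62], [332, 52, 35, 61, 1173], [391, 52, 5, 22, 45], [442, 54, 15, 3, 31], [402, 67, 38, 74, 343], [390, 72, 27, 47, 540], [454, 72, 6, 8, 30], [461, 102, 7, 11, 29], [336, 124, 73, 80, 1837], [404, 125, 60, 92, 951], [371, 205, 12, 45, 63], [200, 211, 54, 56, 1193], [387, 220, 7, 37, 89], [435, 221, 6, 36, 82], [198, 222, 7, 9, 37], [447, 233, 5, 22, 23], [197, 240, 10, 12, 18], [164, 249, 42, 34, 601]]
```

View pics/m9.png

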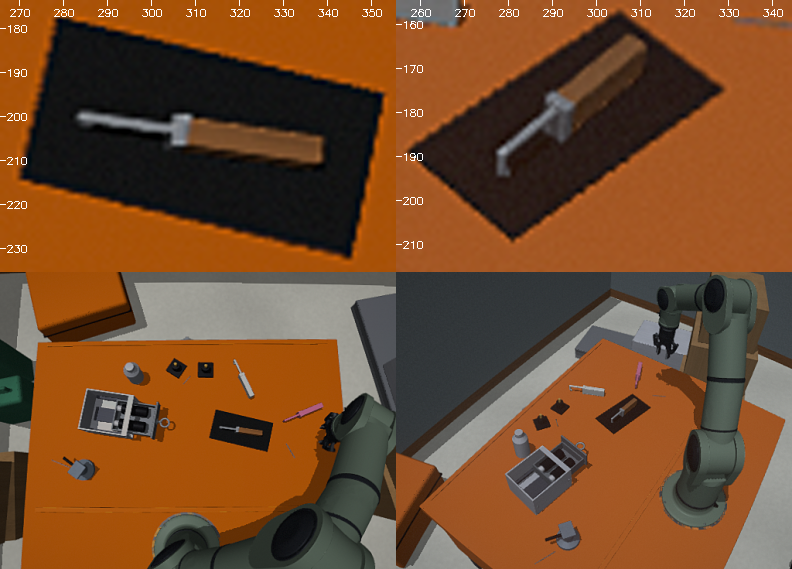

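The hook stands back on the mat as found, with its rod end at top (284,200). The tray is out, the bystanders haven't moved and the robot is clear. Handing in.

```bash
python3 -c "
from workcell import bot
print(bot.job_done())"
```

```text
the job is handed in; nothing more can be done
None
```

The tray was drawn out to its hidden stop and held there at about 10 N for over a second; the highest pull I read was about 10 N. I then unhooked it, left it fully out and stood the hook tool back on its mat. The job is handed in.

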